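# Sort cover plates and cooling fans off the strip-down deck into the salvage bins

## Task

Sort the four stripped-down parts lying on the raised grey deck: slide each off the deck's open edge into the blue bin that has a sample of its own kind propped up behind it, flat cover plates into one bin and square cooling fans into the other. The parts are too wide to grip and lie against the fence, so press lightly on top and drag them, never leaning on them hard; if one hangs up at the edge, nudge it on, so that none is left propped on the deck. Leave the loose contactor, capacitor and screwdriver on the bench alone.

Things in the scene. Friction and masses are not known exactly. Their poses are not given: they have to be found in the camera images.
- deck: fixed raised deck (yellow housing, slick grey top), 230 (x) x 500 (y) mm, top 50 mm above the bench; origin at the centre of its underside, +x towards its open edge (at x = 115 mm). Aluminium fences 10 mm thick, 14 mm above the top, along the closed -x side (inner face x = -105 mm) and both ends (inner faces y = +-240 mm). Parts slide on deck, bins and one another with friction near 0.2
- deck_edge (a point): middle of the deck's open edge, at top height; axes as the deck's. A part topples over this edge once its centre is past it and it is let go, but its tail may hang on the edge and need a nudge. Rubbery fingertips grip the parts' tops better than the deck does: a press of 6 to 15 N on top drags a part along
- deck_row (a point): point on the deck's top at x = -54 mm, y = 0: the four parts lie in a row along y through it, about 120 mm apart in any order, within 8 mm of the fence, so no finger fits behind them. Ahead of the row (+x) is a free lane 110 mm deep in which a part can be slid sideways to its bin
- plate1: a flat square cover plate of dark sheet steel with three vent slots, 96 x 96 x 6 mm, 0.1 to 0.2 kg, lying flat; origin at the centre of its underside, z up, x and y along its sides
- plate2: a flat square cover plate of dark sheet steel with three vent slots, 96 x 96 x 6 mm, 0.1 to 0.2 kg, lying flat; origin at the centre of its underside, z up, x and y along its sides
- fan1: a square axial cooling fan, 92 x 92 x 25 mm, grey plastic frame with round grille, flat solid top that can be pressed anywhere, 0.1 to 0.2 kg, lying flat; origin at the centre of its underside, z up, x and y along its sides
- fan2: a square axial cooling fan, 92 x 92 x 25 mm, grey plastic frame with round grille, flat solid top that can be pressed anywhere, 0.1 to 0.2 kg, lying flat; origin at the centre of its underside, z up, x and y along its sides
- plate_bin: blue open bin for cover plates, outside 170 (x) x 245 (y) x 42 mm, walls 5 mm, fixed; its near wall stands 3 mm beyond the deck's open edge, on the left or right half; the rim is 8 mm below the deck's top. Origin: centre of its underside, axes as the deck's. A fixed sample of its kind (not to be moved) leans on a bracket beyond its far wall, to x = 185 mm, 90 mm high
- fan_bin: blue open bin for cooling fans, outside 170 (x) x 245 (y) x 42 mm, walls 5 mm, fixed; its near wall stands 3 mm beyond the deck's open edge, on the left or right half; the rim is 8 mm below the deck's top. Origin: centre of its underside, axes as the deck's. A fixed sample of its kind (not to be moved) leans on a bracket beyond its far wall, to x = 185 mm, 90 mm high
- contactor: bystander: grey and black contactor, 45 x 70 x 68 mm, 0.3 kg, standing loose on the bench beyond the +y end of the deck; origin at the centre of its underside
- capacitor: bystander: black capacitor can, 36 mm diameter, 66 mm tall, standing loose on the bench beyond the +y end of the deck; origin at the centre of its underside
- screwdriver: bystander: screwdriver lying loose on the bench beyond the -y end of the deck; origin under its middle
Mind the look-alikes: they are no part of the job. What is shaped like the fan1 but red is not meant.

How it is judged (in metres and radians):
At the end, for the whole second after the job is handed in: Both cover plates are in the plate bin and both fans in the fan bin: each part's centre within the bin's inside walls and below its rim, no part still leaning on the deck, all at rest (leaning on a bin wall or on one another is fine) (x of plate1 in the frame of plate_bin between -0.08 and 0.08 m and y of plate1 in the frame of plate_bin between -0.118 and 0.118 m and z of plate1 in the frame of plate_bin between 0 and 0.042 m and contact force between each of plate1, plate2, fan1, fan2 and deck below 0.05 N and linear speed of each of plate1, plate2, fan1, fan2 below 0.02 m/s and x of plate2 in the frame of plate_bin between -0.08 and 0.08 m and y of plate2 in the frame of plate_bin between -0.118 and 0.118 m and z of plate2 in the frame of plate_bin between 0 and 0.042 m and x of fan1 in the frame of fan_bin between -0.08 and 0.08 m and y of fan1 in the frame of fan_bin between -0.118 and 0.118 m and z of fan1 in the frame of fan_bin between 0 and 0.042 m and x of fan2 in the frame of fan_bin between -0.08 and 0.08 m and y of fan2 in the frame of fan_bin between -0.118 and 0.118 m and z of fan2 in the frame of fan_bin between 0 and 0.042 m); the robot touches nothing.
It fails at once if a part was pressed with more than 90 N (contact force between any of the arm, the fingers and plate1 above 90 N or contact force between any of the arm, the fingers and plate2 above 90 N or contact force between any of the arm, the fingers and fan1 above 90 N or contact force between any of the arm, the fingers and fan2 above 90 N).
It fails at once if a bystander (contactor, capacitor, screwdriver) was moved by more than 20 mm (distance of any of contactor, capacitor, screwdriver from where it was at the start of the episode above 0.02 m).
It also fails if it takes over 72 s, if anything falls off the work surface, if the arm or the gripper's body presses on something with over 40 N, if the wrist force passes 120 N, or if a joint passes its speed limit or range.

## Robot

A 6-joint arm with a two-finger parallel gripper is mounted at the origin on the work surface. World frame = base frame: x ahead of the robot, y to its left, z up, the work surface at z = 0. Lengths are in mm, angles in rad, forces in N, time in s.
With the tool pointing down it reaches from about 300 to 775 mm from the base axis. Payload 14.6 kg.
Tool frame: the origin (TCP) lies midway between the tips of the shut fingers; the grasp point (between the pads) lies 19 mm behind it; z points along the fingers, y is the line along which they close (so a half turn about z gives the same grasp; the last joint's range is limited). The gripper opens to 85 mm and grips with 20 to 120 N. Pads are 22 mm wide; open, the fingers measure 114 mm over their backs; the gripper's body (76 mm by 85 mm) begins 54 mm behind the grasp point. The pads swing forward as they close: fully open they stand 13 mm farther back than shut.
Start: joints at [1.18, 0.3, 1.521, -0, 1.321, -0.067], TCP at [174.991, 521.409, 231.281] pointing down, gripper open.
Joint ranges: [-3.03, 3.03], [-0.79, 2.21], [0.23, 2.52], [-1.04, 4.18], [0, 3.07], [-2.55, 2.55]. Speed limits (rad/s): [2.22, 2.22, 2.57, 3.14, 3.14, 3.14].

## Interface

Orientations are given as a rotation vector (axis times angle).
In Python, from bench import bot gives the robot as it stands.
- The arm moves only by the tool send_rows, never from a script. Its argument "increments" is text: rows parted by semicolons, each of 5 numbers parted by spaces: the opening, from 0 (shut) to 1 (fully open), then the shift along the tool's x, y, z in mm, then the turn about the tool's z in degrees. In form: gripper dx dy dz yaw; .... A call has exactly 10 rows; each row is the pose to reach, as a shift and turn from the pose commanded when the call began, along the tool's axes at that moment; what a row does not reach only later rows make up. A row lasts 1/8 s, in which the tool goes at most 62.5 mm and 10.7 degrees, less where a joint would pass 70% of its speed; a pose out of reach is approached as far as the arm can. A call with a gripper value outside its range is refused whole. The fingers move at their own pace and stop on an object; "newtons" is the grip in N (left out, the last holds). Time passes only in rows, so rows that repeat a pose let the fingers close, or fill a call up. It gives the time, the measured TCP pose, the force, the opening and the grip force at its end, in the units of the state.
- bot.get_state(): the state, without advancing time (a new reading comes with each control period).
- bot.capture(name): name is "side" or "top"; returns a dict with "pixels" (384x512x3 uint8, red, green, blue), "range_z" (384x512 float32, mm along the optical axis (not along the pixel's ray), 0 where there is no reading), "fx", "fy", "cx", "cy" (pixels), "world_to_cam" (4x4, takes a point from world to camera coordinates). Camera axes: x right, y down, z forward; pixel columns grow to the right and rows downward; lengths in mm; the calibration is good to about 2 mm. A picture is of the moment at which its call begins.
- bot.close_job(): hands the job in; it is judged then, once.
Trained networks look in the newest picture that a camera, given by its name, has taken for a name from the list of things; names that differ only in an ending like _2 or _b are one class to them, and where a whole thing is asked for, a point or a joint stands for the part that bears it (a point fixed in the world has none). Each returns a list of dicts, best first, with "score" (0 to 1); they miss things now and then, are a little off and sometimes report something else, mostly with a low value. They report only what shows in the picture. A call takes as long as a camera call. They do not tell look-alikes from the thing itself.
- bot.boxes_of(camera, query): "at" ([column, row] in pixels, amid what is visible of it).
- bot.outline_of(camera, query): "region" (384x512 bool, what is visible of it) and "at" ([column, row] in pixels, amid what is visible of it).
- bot.spot_point(camera, query): "at" ([column, row] in pixels: a listed point, or the origin of a listed thing).
The state is a dict: "time_s": time; "q": joint angles; "qvel": joint speeds; "joint_torque": joint torques, N m; "tcp_pos": TCP position; "ee_rot": TCP orientation; "wrist_force": force on the tool from outside, world axes, zero at the start; "torque": the same for the moment, N m; "opening": finger opening in mm; "grip_force": force on a finger pad.
Only numpy, scipy, OpenCV 4.12 (cv2) and the standard library are available. Lean on these libraries where they do the work, as an engineer would, in place of code of your own. Each camera call takes 0.05 s, during which the arm holds its last target. There are 200 camera calls.

## Working session

There is one attempt and no reset: what is moved stays moved. The work goes in short steps, Python scripts to look and compute and a tool call to move; the robot and the scene stay as the last step left them, time stands still between calls to the robot, and variables do not carry over. Pictures are saved under pics/ and viewed, at most 10 in all, crops included, and the job is handed in when it is done.

Besides the shell and the picture viewer there is one more tool, called after ">>>" as a command line: name --argument value ..., lists and objects as JSON in quotes. send_rows: Moves the arm, as the interface text tells. Its arguments: {"type":"object","properties":{"increments":{"type":"string"},"newtons":{"type":"number"}},"required":["increments"]}

```bash
mkdir -p pics; cat > h.py <<'E'
import numpy as np,cv2
from bench import bot
def w(c,uv,z=None):
    u,v=int(round(uv[0])),int(round(uv[1]));T=np.linalg.inv(c["world_to_cam"])
    r=np.array([(uv[0]-c["cx"])/c["fx"],(uv[1]-c["cy"])/c["fy"],1])
    if z is None: p=r*np.median(c["range_z"][max(v-1,0):v+2,max(u-1,0):u+2]); return T[:3,:3]@p+T[:3,3]
    d=T[:3,:3]@r;o=T[:3,3];return o+d*(z-o[2])/d[2]
def cloud(c):
    v,u=np.mgrid[:384,:512];z=c["range_z"];p=np.stack([(u-c["cx"])/c["fx"]*z,(v-c["cy"])/c["fy"]*z,z],-1)
    T=np.linalg.inv(c["world_to_cam"]);return p@T[:3,:3].T+T[:3,3]
def save(n,f): c=bot.capture(n);cv2.imwrite("pics/"+f,c["pixels"][...,::-1]);return c
E
python3 - <<'E'
from h import *
cs={n:save(n,n+"0.png") for n in("top","side")}
a=np.vstack([cv2.imread(f"pics/{n}0.png") for n in("top","side")])
cv2.imwrite("pics/both.png",cv2.resize(a,(400*1,600)))
for n in cs:
  for q in("deck_edge","deck_row","deck","plate1","fan1","plate_bin","fan_bin","contactor","capacitor","screwdriver"):
    for d in bot.spot_point(n,q)[:4]:
      print(n,q,round(d["score"],2),np.round(d["at"]),w(cs[n],d["at"]).round(),w(cs[n],d["at"],50).round())
s=bot.get_state();print(s["ee_rot"],s["tcp_pos"],s["wrist_force"])
E
```

```text
top deck_edge 0.73 [274. 155.] [669. -51.  48.] [668. -51.  50.]
top deck_edge 0.69 [166. 212.] [497. 258.  50.] [497. 257.  50.]
top deck_row 0.97 [272. 211.] [505. -45.  49.] [505. -45.  50.]
top deck_row 0.74 [296. 215.] [ 493. -113.   55.] [ 494. -114.   50.]
top deck 0.57 [273. 196.] [548. -49.  49.] [548. -49.  50.]
top plate1 0.82 [293. 215.] [ 493. -105.   57.] [ 493. -105.   50.]
top plate1 0.67 [208. 209.] [507. 136.  57.] [508. 137.  50.]
top fan1 0.88 [249. 209.] [507.  21.  72.] [510.  21.  50.]
top fan1 0.84 [331. 215.] [ 493. -210.   74.] [ 495. -215.   50.]
top fan1 0.61 [262. 265.] [352. -21.  23.] [353. -20.  50.]
top plate_bin 0.72 [232. 129.] [761.  75.   4.] [747.  73.  50.]
top fan_bin 0.7 [314. 132.] [ 754. -175.    2.] [ 740. -168.   50.]
top fan_bin 0.25 [252. 212.] [500.  11.  73.] [502.  11.  50.]
top contactor 0.9 [162. 156.] [661. 277.  56.] [663. 278.  50.]
top contactor 0.71 [271. 196.] [550. -43.  49.] [549. -43.  50.]
top capacitor 0.6 [164. 211.] [500. 261.  59.] [501. 263.  50.]
top screwdriver 0.65 [392. 201.] [ 543. -401.   21.] [ 539. -392.   50.
[... 422 characters left out ...]
[498.  33.  73.] [502.  15.  50.]
side fan1 0.62 [310. 130.] [ 499. -202.   74.] [ 502. -228.   50.]
side fan1 0.58 [355. 218.] [337.   2.  18.] [338.  26.  50.]
side plate_bin 0.86 [180. 199.] [766.  64.   5.] [746.  94.  50.]
side fan_bin 0.76 [217. 137.] [ 754. -170.    7.] [ 735. -129.   50.]
side contactor 0.91 [178. 286.] [657. 303.  54.] [659. 302.  50.]
side capacitor 0.85 [254. 304.] [498. 291.  41.] [497. 294.  50.]
side screwdriver 0.91 [309. 102.] [ 542. -395.    6.] [ 533. -343.   50.]
side screwdriver 0.24 [252. 306.] [502. 292.  34.] [500. 299.  50.]
[ 5.06384229e-01  3.10050375e+00 -8.78416179e-05] [174.98876132 521.39342084 231.27433609] [ 0.49641729 -0.43219704  0.08163162]
```

View pics/top0.png

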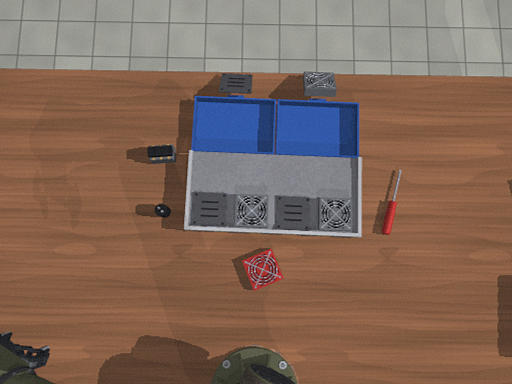

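View pics/side0.png

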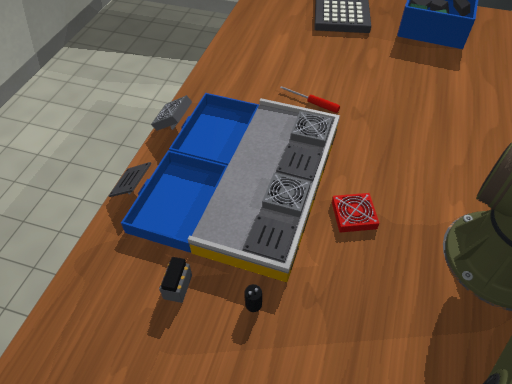

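The top picture shows the row from left to right: plate (208,209), fan (249,209), plate (293,215), fan (335,213). The plate sample (236,82) is behind the left bin and the fan sample (319,82) is behind the right bin. The red fan at (262,268) is a look-alike on the bench. The side view agrees. Next I'll refine the measurements from depth.

```bash
cat >> h.py <<'E'
def rect(P,m):
    p=P[m][:,:2].astype(np.float32);(c,s,a)=cv2.minAreaRect(p);return np.round(c,1),np.round(s,1),round(a,2),int(m.sum())
E
python3 - <<'E'
from h import *
for n in("top","side"):
  c=bot.capture(n);P=cloud(c);x,y,z=P[...,0],P[...,1],P[...,2]
  R=(x>420)&(x<690)&(y>-320)&(y<215)
  m=(R&(z>42)&(z<90)).astype(np.uint8)
  k,l,st,_=cv2.connectedComponentsWithStats(m);i=1+st[1:,4].argmax();D=l==i
  print(n,"deck",rect(P,D), "deckz",np.median(z[D&(x>600)]))
  for q in("plate1","fan1"):
    for d in bot.outline_of(n,q)[:2]:
      r=d["region"]; zz=np.median(z[r]); r=r&(abs(z-zz)<4); print(q,round(d["score"],2),rect(P,r),zz.round(1))
  for q in("plate_bin","fan_bin"):
    for d in bot.outline_of(n,q)[:1]: print(q,rect(P,d["region"]&(z>35)&(z<47)))
E
```

```text
top deck (array([561.6, -48.2]), array([499.5, 238.1]), 88.42, 13855) deckz 49.087098914625244
plate1 0.9 (array([ 501.1, -103. ]), array([97.5, 95.9]), 88.0, 1012) 55.2
plate1 0.74 (array([509.4, 134.2]), array([95.4, 95.6]), 89.48, 1021) 55.1
fan1 0.7 (array([ 498.6, -222.2]), array([91.2, 92.6]), 89.5, 634) 71.8
fan1 0.63 (array([340.7, -19.7]), array([91.8, 91.7]), 23.14, 569) 21.8
plate_bin (array([793.8,  70. ]), array([245.1, 238.1]), 88.26, 640)
fan_bin (array([ 802.2, -180.2]), array([245.9, 268.3]), 88.64, 706)
side deck (array([568.9, -47.8]), array([504.4, 251.2]), 88.65, 15338) deckz 51.50153509779386
plate1 0.97 (array([510.7, 135.3]), array([99.9, 98.5]), 88.06, 1619) 57.4
plate1 0.83 (array([ 503.1, -101.8]), array([98.5, 95.7]), 88.31, 1050) 57.5
fan1 0.93 (array([506.7,  15.4]), array([95.5, 93.2]), 89.07, 895) 74.1
fan1 0.76 (array([ 499.8, -220. ]), array([97.6, 91.7]), 89.15, 621) 74.0
plate_bin (array([796.8,  72.8]), array([255.1, 237.3]), 89.97, 1029)
fan_bin (array([ 806.3, -177. ]), array([254.8, 265.8]), 88.37, 742)
```

>>> send_rows --increments "0.5 -43 -27 5 -1.7; 0.5 -86 -53 10 -3.4; 0.5 -129 -80 20 -5; 0.5 -172 -106 30 -6.7; 0.5 -215 -133 40 -8.4; 0.5 -260 -161 50 -10; 0.5 -303 -187 65 -11.8; 0.5 -346 -214 80 -13.5; 0.5 -390 -241 100 -15; 0.5 -430 -265 120 -16.8" --newtons 30

```text
time_s: 2.85
tcp_pos: [499.4, 131.8, 110.9]
ee_rot: [0.047, 3.141, 0.0]
wrist_force: [1.1, 1.0, 0.1]
opening: 42.5
grip_force: 0.0
```

```bash
python3 -c "
from h import *
s=bot.get_state();print({k:np.round(s[k],3) for k in('time_s','tcp_pos','ee_rot','wrist_force','opening')})"
```

```text
{'time_s': np.float64(2.85), 'tcp_pos': array([499.426, 131.792, 110.859]), 'ee_rot': array([0.047, 3.141, 0.   ]), 'wrist_force': array([1.079, 0.97 , 0.089]), 'opening': np.float64(42.491)}
```

>>> send_rows --increments "0.5 10 2 20 0; 0.5 19 4 40 0; 0.5 19 4 48 0; 0.5 19 4 50 0; 0.5 19 4 51 0; 0.5 19 4 52 0; 0.5 19 4 53 0; 0.5 19 4 54 0; 0.5 19 4 55 0; 0.5 19 4 55 0"

```text
time_s: 4.1
tcp_pos: [479.4, 138.0, 56.2]
ee_rot: [-0.048, -3.141, 0.0]
wrist_force: [0.1, -0.4, 0.2]
opening: 42.9
grip_force: 0.0
```

>>> send_rows --increments "0.5 0 0 0.5 0; 0.5 0 0 1 0; 0.5 0 0 1.5 0; 0.5 0 0 2 0; 0.5 0 0 2.5 0; 0.5 0 0 3 0; 0.5 0 0 3.5 0; 0.5 0 0 4 0; 0.5 0 0 4 0; 0.5 0 0 4 0"

```text
time_s: 5.35
tcp_pos: [480.6, 138.2, 54.1]
ee_rot: [0.048, 3.138, 0.001]
wrist_force: [-3.1, -0.9, 21.2]
opening: 42.5
grip_force: 10.3
```

>>> send_rows --increments "0.5 0 0 -0.5 0; 0.5 -8 0 -0.7 0; 0.5 -18 0 -0.7 0; 0.5 -30 0 -0.7 0; 0.5 -42 0 -0.7 0; 0.5 -54 0 -0.7 0; 0.5 -66 0 -0.7 0; 0.5 -78 0 -0.7 0; 0.5 -90 0 -0.7 0; 0.5 -100 0 -0.7 0"

```text
time_s: 6.6
tcp_pos: [580.4, 135.0, 54.2]
ee_rot: [0.048, 3.139, 0.001]
wrist_force: [-2.4, 0.1, 10.9]
opening: 42.8
grip_force: 5.7
```

```bash
cat >> h.py <<'E'
def parts():
    c=save("side","t.png")
    P=cloud(c);z=P[...,2]
    for q in("plate1","fan1"):
        for d in bot.outline_of("side",q)[:3]:
            r=d["region"];zz=np.median(z[r]);r=r&(abs(z-zz)<5)
            if r.any(): print(q,round(d["score"],2),rect(P,r),zz.round(1))
E
python3 -c "
from h import *
parts()"
```

```text
plate1 0.7 (array([612.2, 133.5]), array([97.4, 98.3]), 87.76, 946) 57.5
plate1 0.55 (array([485.1, -86.3]), array([70.6, 59.8]), 88.05, 323) 57.4
plate1 0.25 (array([506.1,  15.6]), array([96.4, 92.4]), 88.43, 937) 74.1
fan1 0.97 (array([505.8,  16.3]), array([95. , 91.9]), 88.43, 929) 74.1
fan1 0.82 (array([342.1, -17.2]), array([93. , 95.8]), 24.25, 928) 24.1
```

>>> send_rows --increments "0.5 -12 0 0 0; 0.5 -24 0 0 0; 0.5 -36 0 0 0; 0.5 -48 0 0 0; 0.5 -60 0 0 0; 0.5 -74 0 0 0; 0.5 -86 0 0 0; 0.5 -86 0 -20 0; 0.5 -40 0 -20 0; 0.5 -30 0 -20 0"

```text
time_s: 8.0
tcp_pos: [607.3, 134.1, 73.8]
ee_rot: [-0.047, -3.14, 0.0]
wrist_force: [0.9, 0.7, -0.4]
opening: 42.8
grip_force: 0.0
```

```bash
python3 -c "
from h import *
parts();c=save('side','s1.png')
P=cloud(c);x,y,z=P[...,0],P[...,1],P[...,2]
for X in range(640,800,10): print(X,[round(float(v),0) for v in np.percentile(z[(abs(x-X)<4)&(abs(y-133)<20)],[10,50,90])])
"
```

```text
plate1 0.82 (array([734.5, 129.6]), array([ 76.4, 101.5]), 8.6, 564) 23.9
plate1 0.63 (array([ 502.6, -100.5]), array([96. , 95.2]), 87.51, 843) 57.4
fan1 0.88 (array([342.5, -18. ]), array([92. , 94.8]), 23.17, 940) 24.0
fan1 0.58 (array([505.9,  15.9]), array([94.6, 92.2]), 88.51, 979) 74.2
640 [52.0, 342.0, 346.0]
650 [50.0, 51.0, 53.0]
660 [50.0, 52.0, 53.0]
670 [50.0, 52.0, 54.0]
680 [43.0, 50.0, 52.0]
690 [43.0, 44.0, 45.0]
700 [5.0, 7.0, 13.0]
710 [10.0, 13.0, 15.0]
720 [11.0, 12.0, 15.0]
730 [11.0, 12.0, 14.0]
740 [11.0, 13.0, 15.0]
750 [11.0, 12.0, 14.0]
760 [11.0, 13.0, 15.0]
770 [11.0, 13.0, 14.0]
780 [11.0, 13.0, 15.0]
790 [11.0, 13.0, 14.0]
```

View pics/s1.png

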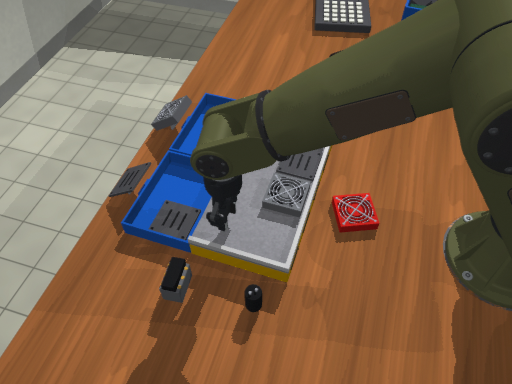

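The plate lies flat in the left bin, around (175,218). Next is the far-right fan.

>>> send_rows --increments "0.5 10 -20 -35 0; 0.5 25 -75 -40 0; 0.5 40 -130 -40 0; 0.5 55 -185 -40 0; 0.5 75 -240 -40 0; 0.5 95 -295 -40 0; 0.5 115 -340 -40 0; 0.5 126 -358 -30 0; 0.5 126 -358 -8 0; 0.5 126 -358 -5 0"

```text
time_s: 9.45
tcp_pos: [472.4, -220.4, 77.1]
ee_rot: [-0.049, -3.14, -0.001]
wrist_force: [-0.4, 0.7, -0.2]
opening: 42.9
grip_force: 0.0
```

>>> send_rows --increments "0.5 0 0 1 0; 0.5 0 0 2 0; 0.5 0 0 2.5 0; 0.5 0 0 3 0; 0.5 0 0 3.5 0; 0.5 0 0 4 0; 0.5 0 0 4.5 0; 0.5 0 0 5 0; 0.5 0 0 5 0; 0.5 0 0 5 0"

```text
time_s: 10.7
tcp_pos: [472.7, -220.1, 73.2]
ee_rot: [0.048, 3.141, -0.0]
wrist_force: [-1.7, 0.2, 3.9]
opening: 42.8
grip_force: 2.1
```

>>> send_rows --increments "0.5 0 0 1 0; 0.5 -10 0 1.1 0; 0.5 -28 0 1.1 0; 0.5 -48 0 1.1 0; 0.5 -68 0 1.1 0; 0.5 -88 0 1.1 0; 0.5 -108 0 1.1 0; 0.5 -125 0 1.1 0; 0.5 -138 0 1.1 0; 0.5 -145 0 1.1 0"

```text
time_s: 11.95
tcp_pos: [618.5, -224.7, 73.2]
ee_rot: [0.048, 3.139, -0.001]
wrist_force: [-3.1, -0.4, 13.0]
opening: 42.6
grip_force: 6.3
```

```bash
python3 -c "
from h import *
parts()"
```

```text
plate1 0.88 (array([752.8, 127. ]), array([93. , 99.1]), 88.37, 1248) 12.5
plate1 0.69 (array([ 502.5, -102.5]), array([99.3, 96.4]), 89.16, 1070) 57.4
plate1 0.21 (array([790.5,  74.2]), array([246.6, 215.4]), 89.71, 2802) 9.5
fan1 0.64 (array([675.1, 285.6]), array([42.7, 68.8]), 6.04, 100) 57.5
fan1 0.62 (array([ 645.6, -224.2]), array([97.6, 92.8]), 89.6, 472) 73.6
fan1 0.59 (array([342.4, -17.8]), array([94. , 94.5]), 23.28, 956) 24.3
```

>>> send_rows --increments "0.5 -10 0 0 0; 0.5 -22 0 0 0; 0.5 -34 0 0 0; 0.5 -44 0 0 0; 0.5 -44 0 -20 0; 0.5 0 0 -25 0; 0.5 20 0 -25 0; 0.5 20 0 -25 0; 0.5 20 0 -25 0; 0.5 20 0 -25 0"

```text
time_s: 13.35
tcp_pos: [597.9, -223.8, 96.8]
ee_rot: [0.048, 3.141, -0.0]
wrist_force: [0.6, -0.6, -0.1]
opening: 42.6
grip_force: 0.0
```

```bash
python3 -c "
from h import *
parts()"
```

```text
plate1 0.84 (array([ 503.3, -103.6]), array([105.4,  97.9]), 87.67, 1096) 57.5
plate1 0.61 (array([752.8, 126.7]), array([ 95.3, 100.1]), 89.43, 1243) 12.7
fan1 0.81 (array([341.4, -18.3]), array([93.7, 96.7]), 23.12, 948) 23.8
fan1 0.69 (array([506.3,  15.8]), array([96.2, 93. ]), 88.44, 978) 74.3
fan1 0.66 (array([ 735.4, -226.2]), array([97.3, 93.6]), 89.35, 608) 28.5
```

View pics/t.png

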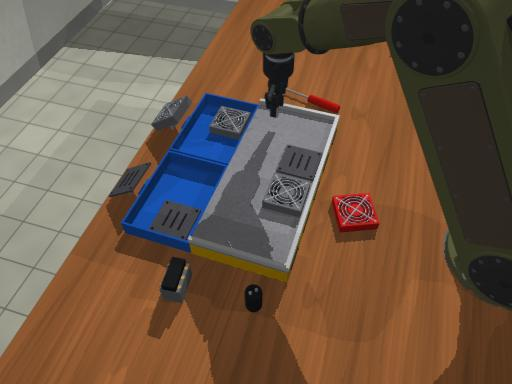

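>>> send_rows --increments "0.5 10 30 -10 0; 0.5 25 75 -10 0; 0.5 45 120 -10 0; 0.5 65 165 -10 0; 0.5 85 205 -5 0; 0.5 99 238 5 0; 0.5 99 238 15 0; 0.5 99 238 20 0; 0.5 99 238 22 0; 0.5 99 238 22 0"

```text
time_s: 14.75
tcp_pos: [506.0, 16.5, 74.9]
ee_rot: [0.049, 3.141, -0.0]
wrist_force: [-0.2, 0.3, 0.1]
opening: 42.8
grip_force: 0.0
```

>>> send_rows --increments "0.5 0 0 1 0; 0.5 0 0 2 0; 0.5 0 0 2.6 0; 0.5 0 0 3.2 0; 0.5 0 0 3.7 0; 0.5 0 0 3.7 0; 0.5 -6 0 3.7 0; 0.5 -16 0 3.7 0; 0.5 -28 0 3.7 0; 0.5 -38 0 3.7 0"

```text
time_s: 16.0
tcp_pos: [545.3, 15.8, 73.1]
ee_rot: [0.048, 3.138, -0.0]
wrist_force: [-4.3, 0.0, 18.1]
opening: 42.9
grip_force: 9.2
```

>>> send_rows --increments "0.5 -8 0 -0.3 0; 0.5 -20 0 -0.4 0; 0.5 -36 0 -0.4 0; 0.5 -52 0 -0.4 0; 0.5 -64 0 -0.4 0; 0.5 -69 0 -0.4 0; 0.5 -70 -8 -0.4 0; 0.5 -70 -20 -0.4 0; 0.5 -70 -34 -0.4 0; 0.5 -70 -45 -0.4 0"

```text
time_s: 17.25
tcp_pos: [613.4, -31.5, 73.2]
ee_rot: [0.048, 3.138, 0.0]
wrist_force: [0.3, 1.8, 10.7]
opening: 42.6
grip_force: 5.4
```

```bash
python3 -c "
from h import *
parts()"
```

```text
plate1 0.78 (array([750.7, 126.6]), array([99.3, 95.1]), 0.49, 1255) 12.7
plate1 0.74 (array([675.6, 285.7]), array([45.2, 68.6]), 5.07, 189) 54.2
plate1 0.7 (array([ 502.6, -100.8]), array([98.9, 95.3]), 88.37, 1062) 57.4
fan1 0.97 (array([342.1, -18.5]), array([93.3, 97.4]), 22.92, 955) 24.0
fan1 0.61 (array([ 748.3, -220.2]), array([65.8, 84.6]), 0.01, 252) 27.6
fan1 0.6 (array([613.3, -31.8]), array([94.5, 93.6]), 89.26, 586) 73.6
```

>>> send_rows --increments "0.5 0 -10 0 0; 0.5 0 -24 0 0; 0.5 0 -40 0 0; 0.5 0 -56 0 0; 0.5 0 -70 0 0; 0.5 0 -80 0 0; 0.5 0 -84 0 0; 0.5 0 -84 -8 0; 0.5 30 -84 -8 0; 0.5 30 -84 -3 0"

```text
time_s: 18.65
tcp_pos: [579.0, -114.1, 75.0]
ee_rot: [-0.048, -3.141, 0.0]
wrist_force: [-0.0, 0.7, 0.4]
opening: 43.0
grip_force: 0.0
```

```bash
python3 -c "
from h import *
parts()"
```

```text
plate1 0.88 (array([ 503.4, -103.7]), array([104.5,  97.1]), 88.27, 1101) 57.5
plate1 0.76 (array([752.2, 125.9]), array([95.6, 99.7]), 88.51, 1278) 12.6
fan1 0.87 (array([342.6, -18. ]), array([92.5, 94.7]), 23.13, 922) 24.1
fan1 0.62 (array([ 610.6, -116.9]), array([95.1, 92.9]), 89.08, 524) 73.0
fan1 0.59 (array([ 735.6, -226.4]), array([97.4, 93.3]), 88.59, 601) 28.9
```

>>> send_rows --increments "0.5 0 0 1 0; 0.5 0 0 2 0; 0.5 0 0 2.6 0; 0.5 0 0 3.2 0; 0.5 0 0 3.2 0; 0.5 -6 0 3.2 0; 0.5 -16 0 3.2 0; 0.5 -28 0 3.2 0; 0.5 -40 0 3.2 0; 0.5 -50 0 3.2 0"

```text
time_s: 20.05
tcp_pos: [631.2, -116.0, 73.2]
ee_rot: [0.048, 3.138, -0.001]
wrist_force: [-2.8, 0.3, 14.2]
opening: 42.5
grip_force: 6.9
```

>>> send_rows --increments "0.5 -10 0 0 0; 0.5 -20 0 0 0; 0.5 -28 0 0 0; 0.5 -28 0 -20 0; 0.5 10 0 -25 0; 0.5 40 0 -25 0; 0.5 40 0 -25 0; 0.5 40 0 -25 0; 0.5 40 0 -25 0; 0.5 40 0 -25 0"

```text
time_s: 21.3
tcp_pos: [590.1, -114.5, 96.2]
ee_rot: [-0.048, -3.141, -0.0]
wrist_force: [-0.3, 0.2, 0.0]
opening: 42.7
grip_force: 0.0
```

```bash
python3 -c "
from h import *
parts()"
```

```text
plate1 0.97 (array([ 502.8, -104.6]), array([105.5,  96.6]), 88.12, 1092) 57.4
plate1 0.64 (array([749.8, 127.7]), array([95.6, 95.8]), 88.22, 1237) 12.7
fan1 0.94 (array([ 740.3, -118.6]), array([94.7, 93.9]), 88.81, 683) 29.9
fan1 0.81 (array([341.9, -18.5]), array([93.6, 96.3]), 22.91, 953) 24.0
fan1 0.6 (array([ 735.9, -217.7]), array([111.5,  94.3]), 87.59, 606) 29.3
```

View pics/t.png

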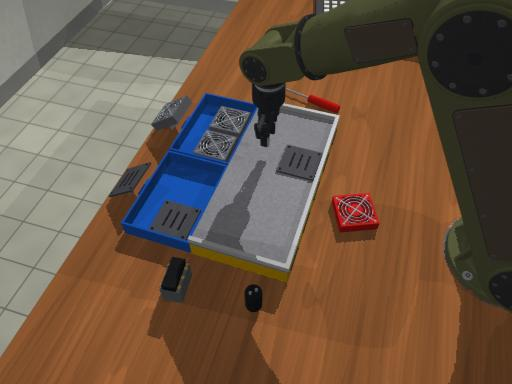

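Both fans lie flat in the right bin, at (231,120) and (214,146). The last part is the plate at (299,162).

>>> send_rows --increments "0.5 30 3 0 0; 0.5 60 7 0 0; 0.5 88 10 10 0; 0.5 88 10 25 0; 0.5 88 10 35 0; 0.5 88 10 38 0; 0.5 88 10 39.5 0; 0.5 88 10 41 0; 0.5 88 10 42 0; 0.5 88 10 42.5 0"

```text
time_s: 22.7
tcp_pos: [502.4, -101.9, 54.2]
ee_rot: [0.048, 3.141, -0.0]
wrist_force: [-1.4, 0.2, 6.3]
opening: 42.6
grip_force: 3.0
```

>>> send_rows --increments "0.5 0 0 0.4 0; 0.5 -4 0 0.7 0; 0.5 -14 4 0.7 0; 0.5 -25 14 0.7 0; 0.5 -36 27 0.7 0; 0.5 -47 41 0.7 0; 0.5 -58 55 0.7 0; 0.5 -68 69 0.7 0; 0.5 -77 81 0.7 0; 0.5 -83 89 0.7 0"

```text
time_s: 23.95
tcp_pos: [588.8, -15.1, 54.2]
ee_rot: [0.047, 3.139, -0.001]
wrist_force: [-1.1, -1.8, 7.6]
opening: 42.8
grip_force: 4.1
```

>>> send_rows --increments "0.5 -6 7 0 0; 0.5 -11 15 0 0; 0.5 -15 24 0 0; 0.5 -16 32 0 0; 0.5 -16 36 0 0; 0.5 -16 36 0 0; 0.5 -16 36 -8 0; 0.5 14 36 -8 0; 0.5 14 36 -4 0; 0.5 14 36 -4 0"

```text
time_s: 25.2
tcp_pos: [575.3, 20.9, 57.3]
ee_rot: [0.048, 3.141, -0.0]
wrist_force: [1.1, -0.1, -0.8]
opening: 42.9
grip_force: 0.0
```

```bash
python3 -c "
from h import *
parts()"
```

```text
plate1 0.71 (array([605.7,  20.6]), array([98.6, 98.9]), 86.74, 869) 57.5
plate1 0.61 (array([752.9, 126.9]), array([ 93.9, 102.6]), 89.45, 1254) 12.6
fan1 0.85 (array([ 740.6, -118.6]), array([95.6, 93.1]), 88.43, 684) 30.0
fan1 0.84 (array([ 757.8, -224.1]), array([55.4, 96.5]), 7.17, 274) 29.3
fan1 0.82 (array([341.9, -17.7]), array([93.3, 96.5]), 22.88, 962) 24.1
```

>>> send_rows --increments "0.5 0 0 1.5 0; 0.5 0 0 3 0; 0.5 0 0 3.8 0; 0.5 0 0 4.4 0; 0.5 0 0 4.4 0; 0.5 -6 0 4.4 0; 0.5 -16 0 4.4 0; 0.5 -28 0 4.4 0; 0.5 -40 0 4.4 0; 0.5 -50 0 4.4 0"

```text
time_s: 26.6
tcp_pos: [626.1, 19.4, 54.2]
ee_rot: [0.048, 3.139, -0.0]
wrist_force: [-3.1, 0.6, 12.4]
opening: 42.9
grip_force: 6.1
```

>>> send_rows --increments "0.5 -10 0 0 0; 0.5 -22 0 0 0; 0.5 -34 0 0 0; 0.5 -39 0 0 0; 0.5 -39 0 -20 0; 0.5 10 0 -35 0; 0.5 50 0 -60 0; 0.5 60 0 -80 0; 0.5 60 0 -80 0; 0.5 60 0 -80 0"

```text
time_s: 27.85
tcp_pos: [565.1, 21.2, 132.4]
ee_rot: [-0.048, -3.141, -0.0]
wrist_force: [0.0, -0.1, 0.6]
opening: 42.9
grip_force: 0.0
```

```bash
python3 -c "
from h import *
parts()"
```

```text
plate1 0.76 (array([745.1,  14.3]), array([100.4,  98.8]), 89.17, 1107) 12.5
plate1 0.73 (array([752.9, 127.2]), array([ 93.5, 100.2]), 88.27, 1263) 12.7
fan1 0.91 (array([ 734.9, -225.1]), array([96.4, 92.1]), 89.25, 508) 29.1
fan1 0.87 (array([341.9, -18. ]), array([93.8, 96. ]), 23.38, 962) 23.9
fan1 0.6 (array([ 739.4, -119.2]), array([95.2, 93.6]), 88.36, 665) 29.7
```

View pics/t.png

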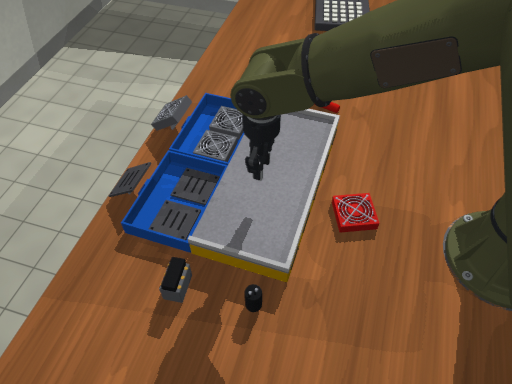

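All four parts lie flat in their bins: the plates at (175,218) and (196,185), the fans at (228,120) and (214,146). The arm is clear, so I'm handing in.

```bash
python3 -c "
from h import *
print(bot.close_job())"
```

```text
the job is handed in; nothing more can be done
None
```

Job handed in at about 28 s: both plates lie flat in the plate bin and both fans in the fan bin, with the arm clear; the hand-in call did not return a verdict.

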